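Slide the heaped fittings pan to the packing square

ROBOT

A 7-joint arm with a two-finger parallel gripper is mounted at the origin on the work surface. World frame = base frame: x ahead of the robot, y to its left, z up, the work surface at z = 0. Lengths are in m, angles in degrees, forces in N, time in s.
With the tool pointing down it reaches from about 0.425 to 0.825 m from the base axis. Payload 3.6 kg.
Tool frame: the origin (TCP) lies midway between the tips of the shut fingers; the grasp point (between the pads) lies robot.tcp_to_grasp behind it (robot.tcp_to_grasp is the distance from the TCP to the grasp point, in m); z points along the fingers, y is the line along which they close (so a half turn about z gives the same grasp; the last joint's range is limited). The gripper opens to 85 mm and grips with 20 to 120 N. Pads are 22 mm wide; open, the fingers measure 114 mm over their backs; the gripper's body (76 mm by 85 mm) begins 54 mm behind the grasp point. The pads swing forward as they close: fully open they stand 13 mm farther back than shut.
Start: joints at [-78.467, 35.231, -0.722, 81.555, 0.464, 63.22, -2.315], TCP at [0.147, 0.633, 0.231] pointing down, gripper open.
Joint ranges: [-178.69, 178.69], [-17.37, 117.87], [-77.05, 75.6], [15.02, 138.74], [-78.02, 258.01], [0.78, 113.62], [-162.83, 162.83]. Speed limits (degrees/s): [159.86, 159.86, 180, 180, 180, 180, 180].

INTERFACE

Orientations are given as a 3x3 rotation matrix whose columns are the frame's x, y, z axes.
In Python, from cell import robot gives the robot as it stands. The module is installed in compiled form; this text tells all that it offers.
- The arm moves only by the tool send_rows, never from a script. Its argument "rows" is one flat list of numbers, 5 for each row, row after row: the shift along the tool's x, y, z in mm, then the turn about the tool's z in rad, then the finger opening in mm, from 0 to 85.4. A call has 1 to 12 rows; each row shifts and turns the commanded pose from where the row before left it, along the tool's axes as they then stand; what a row does not reach is not made up. A row lasts 1/10 s, in which the tool goes at most 50 mm and 8.59 degrees, less where a joint would pass 70% of its speed; a pose out of reach is approached as far as the arm can. A call is refused whole if a number of a shift passes 50 or a number of a turn 0.15, either way. A call with a gripper value outside its range is refused whole. The fingers move at their own pace and stop on an object; "squeeze" is the grip in N (left out, the last holds). Time passes only in rows, so rows that do not move let the fingers close. It gives the time, the measured TCP pose, the force, the opening and the grip force at its end, in the units of the state.
- robot.observe(): the state, without advancing time (a new reading comes with each control period).
- robot.camera(name): name is "scene" or "top"; returns the picture (400x640x3 uint8, blue, green, red); there is no depth.
- robot.get_calibration(name): a dict with "fx", "fy", "cx", "cy" (pixels), "distortion" ([k1, k2, p1, p2, k3] as OpenCV has them; the pictures are not rectified), "R" (3x3) and "t" (3): a world point X has camera coordinates R X + t. Camera axes: x right, y down, z forward; pixel columns grow to the right and rows downward; lengths in m; the calibration is good to about 2 mm. A picture is of the moment at which its call begins. get_calibration takes no time and is no camera call.
- robot.sign_off(): hands the job in; it is judged then, once.
The state is a dict: "time_s": time; "qpos": joint angles; "qvel": joint speeds; "joint_efforts": joint torques, N m; "position": TCP position; "orientation": TCP orientation; "force": force on the tool from outside, world axes, zero at the start; "ft_torque": the same for the moment, N m; "gripper_width": opening from 0.0 (shut) to 1.0 (fully open); "grasp_force": force on a finger pad.
Only numpy, scipy, OpenCV 4.12 (cv2) and the standard library are available. Lean on these libraries where they do the work, as an engineer would, in place of code of your own. Each camera call takes 0.05 s, during which the arm holds its last target. There are 200 camera calls.

TASK

On the trade counter, slide the deep steel pan of fittings from the round painted mark across to the square painted mark, keeping it flat on the counter all the way: it is heaped full and must not be lifted or tipped. Leave its round base wholly inside the square outline (the handle may stick out any way) and let go; do not disturb the shallow pan or the carton.

Things in the scene. Friction and masses are not known exactly. Their poses are not given: they have to be found in the camera images.
- deep_pan: Pan to slide: round open steel pan, 110 mm diameter, 70 mm high, heaped with fittings, 0.3-0.5 kg, in the round white outline. Origin: centre of underside, z up. A straight black handle runs level along the pan's -x: bar 14 mm wide, 16 mm tall, centre line 58 mm above the underside, from 70 to 155 mm off the pan's axis, free below; points along world -x within 35 degrees.
- square_mark: White square outline painted flat on the counter, 146 mm inside, 162 mm outside. Origin: its centre on the surface; x and y along its sides, turned up to 25 degrees. Left or right of the round outline, 200 mm or more centre to centre; nothing stands between.
- shallow_pan: Bystander: a wider, lower loose steel pan, 150 mm diameter and 32 mm high, with the same kind of black handle (along its own -x, to 175 mm from its axis), standing outside the marks to the robot's right. Origin: centre of its underside.
- carton: Bystander: an open cardboard carton, 140 x 110 x 70 mm (x, y, z), holding white paper boxes, on the counter to the robot's left. Origin: centre of its underside.

How it is judged:
By the outcome, as a careful person would: the job done as asked, in the order asked, and still so for the second after the job is handed in, with the robot touching nothing.
It also fails if it takes over 40 s, if anything falls off the work surface, if the arm or the gripper's body presses on something with over 40 N, if the wrist force passes 120 N, or if a joint passes its speed limit or range.

## Working session

There is one attempt and no reset: what is moved stays moved. The work goes in short steps, Python scripts to look and compute and a tool call to move; the robot and the scene stay as the last step left them, time stands still between calls to the robot, and variables do not carry over. Pictures are saved under pics/ and viewed, at most 10 in all, crops included, and the job is handed in when it is done.

Besides the shell and the picture viewer there is one more tool, called after "Request:" as a command line: name --argument value ..., lists and objects as JSON in quotes. send_rows: Moves the arm, as the interface text tells. Its arguments: {"type":"object","properties":{"rows":{"type":"array","items":{"type":"number"}},"squeeze":{"type":"number"}},"required":["rows"]}

```bash
mkdir -p pics
python3 - <<'E'
from cell import robot
import cv2,json
for n in("top","scene"):
    cv2.imwrite(f"pics/{n}0.png",robot.camera(n))
    c=robot.get_calibration(n); print(n,{k:(v.tolist() if hasattr(v,'tolist') else v) for k,v in c.items()})
s=robot.observe(); print(s["time_s"],s["position"],s["orientation"],s["gripper_width"],s["force"],robot.tcp_to_grasp)
E
```

```text
top {'fx': 369.45437286777536, 'fy': 369.45437286777536, 'cx': 312.41291052757646, 'cy': 199.47781692444096, 'distortion': [-0.031608399193369205, 0.0, 0.0, 0.0, 0.0], 'R': [[-0.00953333551063884, -0.9999341651578939, 0.006385989666990064], [-0.9977896870128652, 0.009092498075037935, -0.06582603565097836], [0.06576363740556052, -0.006999416314289461, -0.997810679521145]], 't': [0.015359486363161338, 0.6218401030794414, 0.9555012326389168]}
scene {'fx': 424.18325677907876, 'fy': 424.18325677907876, 'cx': 323.9681128905111, 'cy': 200.80245199227664, 'distortion': [-0.08207156772213164, 0.0, 0.0, 0.0, 0.0], 'R': [[-0.3453697991009624, 0.9383617236424028, -0.014034866291521635], [0.5473229005193151, 0.1892521489406727, -0.8152430721499339], [-0.7623367657643738, -0.28924193977395035, -0.5789488369793291]], 't': [0.20312935549758607, -0.28738165817974853, 1.6104403635899942]}
0.1 [0.14660937 0.6325277  0.23024459] [[-9.74183713e-01  2.25756108e-01 -5.23141989e-04]
 [ 2.25756714e-01  9.74181037e-01 -2.28311912e-03]
 [-5.79308172e-06 -2.34228028e-03 -9.99997257e-01]] 0.9952832227581995 [-0.03499258 -0.26591687 -0.57690577] 0.0187
```

View pics/top0.png

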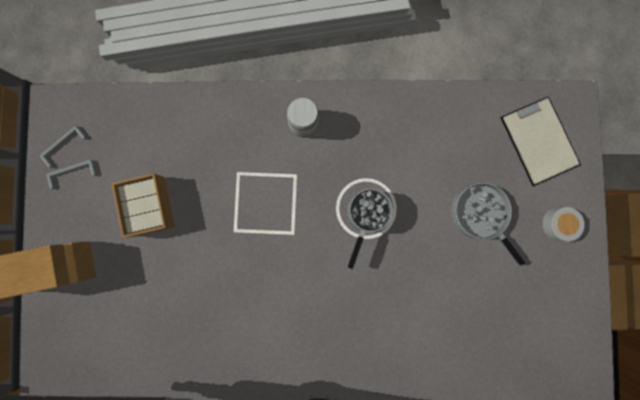

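View pics/scene0.png

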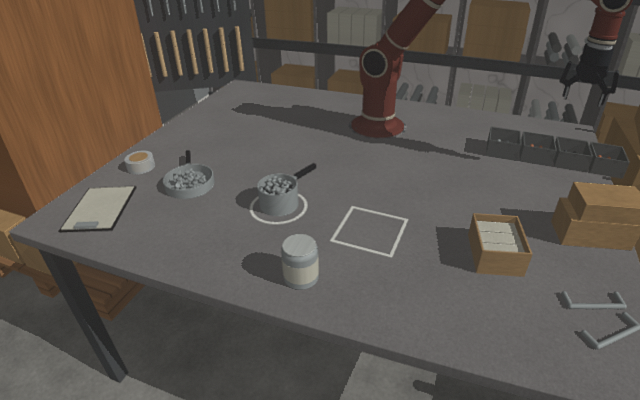

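```bash
cat > h.py <<'E'
import numpy as np,cv2
from cell import robot
def cal(n):
    c=robot.get_calibration(n)
    return np.array([[c["fx"],0,c["cx"]],[0,c["fy"],c["cy"]],[0,0,1]]),np.array(c["distortion"]),np.array(c["R"]),np.array(c["t"])
def toworld(n,uv,z):
    K,d,R,t=cal(n)
    p=cv2.undistortPoints(np.float64(uv).reshape(-1,1,2),K,d).reshape(-1,2)
    r=np.c_[p,np.ones(len(p))]@R; C=-R.T@t
    return C+r*((z-C[2])/r[:,2])[:,None]
def topix(n,X):
    K,d,R,t=cal(n)
    return cv2.projectPoints(np.float64(X).reshape(-1,1,3),cv2.Rodrigues(R)[0],t,K,d)[0].reshape(-1,2)
def crop(im,u,v,w,h,s,f):
    cv2.imwrite(f,cv2.resize(im[v:v+h,u:u+w],None,fx=s,fy=s,interpolation=cv2.INTER_CUBIC))
E
python3 - <<'E'
from h import *
im=cv2.imread("pics/top0.png")
crop(im,225,165,190,110,4,"pics/topc.png")
g=im.min(2)
m=(g>150).astype(np.uint8); m[:, :228]=0; m[:160]=0; m[245:]=0; m[:,302:]=0
uv=np.argwhere(m)[:,::-1]
w=toworld("top",uv,0)[:,:2].astype(np.float32)
print("square",cv2.minAreaRect(w))
print(toworld("top",[[374,211],[363,236],[352,267]],.066))
s=cv2.imread("pics/scene0.png"); crop(s,225,140,195,130,4,"pics/scc.png")
E
```

```text
square ((0.6156795024871826, 0.13747072219848633), (0.16298264265060425, 0.16278624534606934), 87.0654067993164)
[[ 0.58846838 -0.14490174  0.066     ]
 [ 0.52607514 -0.11601837  0.066     ]
 [ 0.44935067 -0.08720647  0.066     ]]
```

View pics/topc.png

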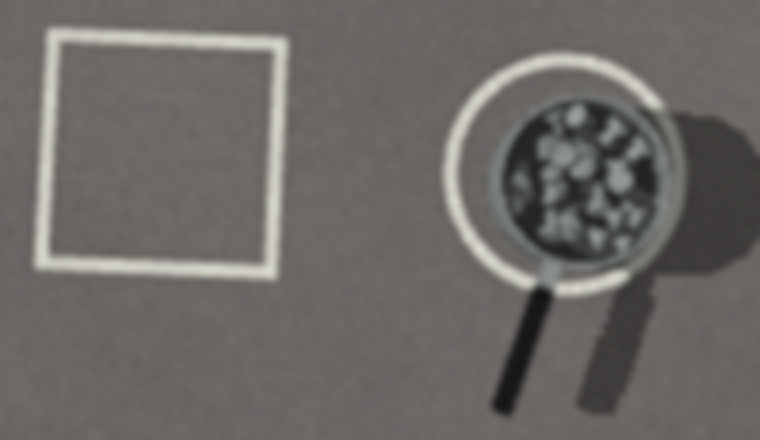

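View pics/scc.png

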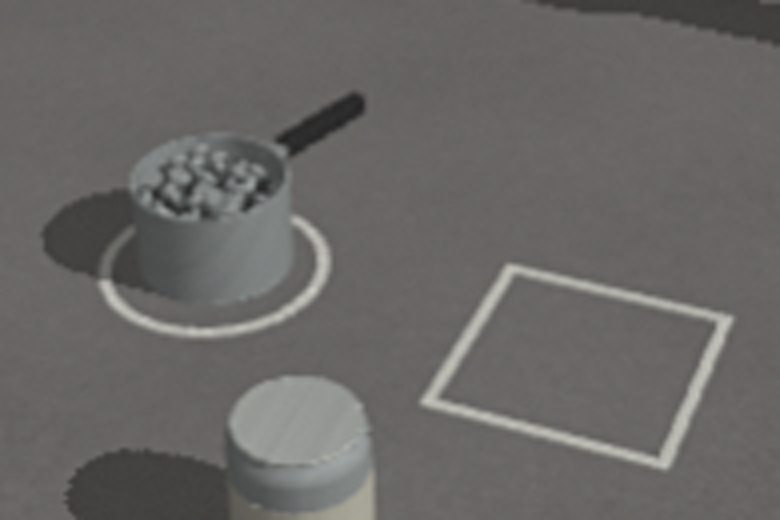

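```bash
cat >> h.py <<'E'
def fit(im,u0,u1,v0,v1):
    # black handle top mask -> centre line; returns pan axis xy, direction (pan +x), tip
    m=np.zeros(im.shape[:2],np.uint8); m[v0:v1,u0:u1]=im.max(2)[v0:v1,u0:u1]<45
    n,l,st,_=cv2.connectedComponentsWithStats(m,connectivity=8)
    k=1+np.argmax(st[1:,4]); uv=np.argwhere(l==k)[:,::-1]
    w=toworld("top",uv,.063)[:,:2]; c=w.mean(0); d=np.linalg.svd(w-c)[2][0]; d*=np.sign(d[0])
    s=(w-c)@d
    return c,d,s.min(),s.max(),len(w)
def overlay(im,n,c,d,s,u,v,w,h,f):
    a=np.linspace(0,2*np.pi,73); e=np.array([-d[1],d[0]])
    P=[np.c_[c[0]+.055*np.cos(a),c[1]+.055*np.sin(a),0*a+z] for z in(0,.07)]
    P.append(np.array([[*(c-d*r+e*k),.066] for r,k in((.07,.007),(.155,.007),(.155,-.007),(.07,-.007),(.07,.007))]))
    o=cv2.resize(im[v:v+h,u:u+w],None,fx=s,fy=s,interpolation=cv2.INTER_CUBIC)
    for p,col in zip(P,((0,0,255),(0,255,0),(255,255,0))):
        q=((topix(n,p)-[u,v]+.5)*s-.5)
        cv2.polylines(o,[np.int32(q.round())],False,col,1)
    cv2.imwrite(f,o)
E
python3 - <<'E'
from h import *
im=cv2.imread("pics/top0.png"); s=cv2.imread("pics/scene0.png")
c,d,a,b,n=fit(im,343,366,236,275)
print(c,d,np.degrees(np.arctan2(d[1],d[0])),a,b,n)
ax=toworld("top",[[370.6,210.1]],.07)[0,:2]; print("rim axis",ax,"from handle",c+d*(.1125))
overlay(im,"top",ax,d,4,325,165,95,115,"pics/o1.png"); overlay(s,"scene",ax,d,4,240,150,95,80,"pics/o2.png")
A=cv2.imread("pics/o1.png");B=cv2.imread("pics/o2.png")
B=cv2.copyMakeBorder(B,0,A.shape[0]-B.shape[0],0,0,cv2.BORDER_CONSTANT); cv2.imwrite("pics/o.png",np.hstack([A,B]))
E
```

```text
[ 0.48509107 -0.09591136] [ 0.9387367  -0.34463518] -20.159527102902842 -0.038436665476247266 0.03903746843662203 132
rim axis [ 0.59067476 -0.13570521] from handle [ 0.59069895 -0.13468282]
```

View pics/o.png

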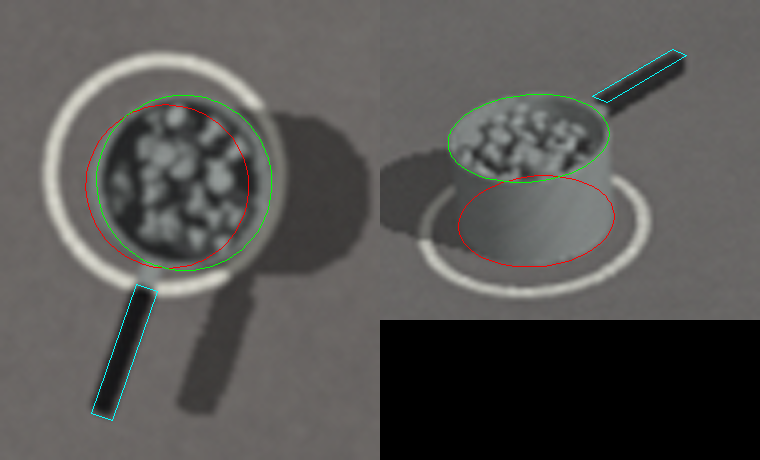

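Request:
send_rows --rows '[0, 0, 0, 0.06, 85, -15, -8, 0, 0.065, 85, -32, -16, 0, 0, 85, -32, -16, 0, 0, 85, -32, -16, 0, 0, 85, -32, -16, 0, 0, 85, -32, -16, 0, 0, 85, -32, -16, 0, 0, 85, -32, -16, 0, 0, 85, -32, -17, 0, 0, 85, -32, -17, 0, 0, 85, -30, -15, 0, 0, 85]'

```text
time_s: 1.3
position: [0.4025, 0.3585, 0.231]
orientation: [[-0.938, 0.346, -0.001], [0.346, 0.938, -0.001], [0.0, -0.001, -1.0]]
force: [0.5, 0.1, -0.6]
gripper_width: 0.995
grasp_force: 0.0
```

Request:
send_rows --rows '[-18, -32, 0, 0, 85, -20, -36, 0, 0, 85, -20, -36, 0, 0, 85, -20, -36, 0, 0, 85, -20, -36, 0, 0, 85, -20, -36, 0, 0, 85, -20, -36, 0, 0, 85, -20, -36, 0, 0, 85, -20, -34, 0, 0, 85, -20, -32, 0, 0, 85, -10, -15, 0, 0, 85, 0, 0, 0, 0, 85]'

```text
time_s: 2.5
position: [0.4707, -0.0576, 0.2311]
orientation: [[-0.936, 0.352, -0.0], [0.352, 0.936, -0.002], [-0.0, -0.002, -1.0]]
force: [-0.8, 1.4, -0.3]
gripper_width: 0.996
grasp_force: 0.0
```

```bash
cat > st.py <<'E'
from h import *
def rel(p):
    s=robot.observe(); R=np.array(s["orientation"])
    print(s["time_s"],s["position"].round(4),"yaw y",np.degrees(np.arctan2(R[1,1],R[0,1])).round(2),"tilt",R[2].round(4),"F",np.round(s["force"],2),"w",s["gripper_width"],s["grasp_force"])
    print("shift mm in tool",(R.T@(np.array(p)-s["position"])*1000).round(1))
E
python3 - <<'E'
from st import *
rel([.4779,-.0943,.040])
E
```

```text
2.5 [ 0.4707 -0.0576  0.2311] yaw y 69.41 tilt [-4.0e-04 -1.8e-03 -1.0e+00] F [-0.85  1.37 -0.29] w 0.9957846480513024 0.0
shift mm in tool [-19.5 -31.5 191.2]
```

Request:
send_rows --rows '[-10, -16, 20, 0, 85, -9.5, -15.5, 40, 0, 85, 0, 0, 30, 0, 85, 0, 0, 0, 0, 85, 0, 0, 0, 0, 85]'

```text
time_s: 3.0
position: [0.4782, -0.0888, 0.1414]
orientation: [[-0.939, 0.343, -0.001], [0.343, 0.939, 0.001], [0.001, 0.001, -1.0]]
force: [0.0, 0.4, 0.3]
gripper_width: 0.998
grasp_force: 0.0
```

Run:
```python
from st import *
rel([.4779,-.0943,.040])
im=robot.camera("scene"); crop(im,225,110,150,110,5,"pics/g1.png")
```

```text
3.0 [ 0.4782 -0.0888  0.1414] yaw y 69.91 tilt [ 1.4e-03  6.0e-04 -1.0e+00] F [0.04 0.44 0.32] w 0.997610425839219 0.0
shift mm in tool [ -1.8  -5.3 101.4]
```

View pics/g1.png

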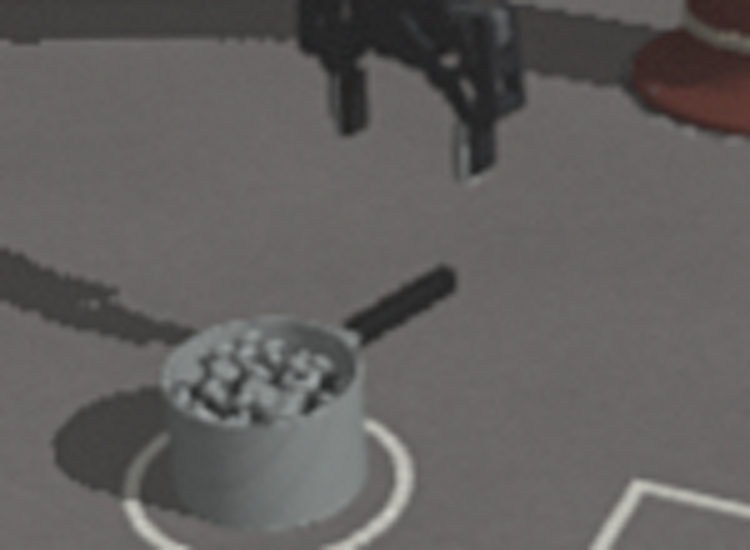

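Request:
send_rows --rows '[-1, -3, 25, 0, 85, -1, -2, 25, 0, 85, 0, 0, 20, 0, 85, 0, 0, 0, 0, 85, 0, 0, 0, 0, 85]'

```text
time_s: 3.55
position: [0.4796, -0.0953, 0.0728]
orientation: [[-0.939, 0.344, 0.003], [0.344, 0.939, -0.0], [-0.003, 0.001, -1.0]]
force: [-0.2, 0.0, 1.0]
gripper_width: 0.996
grasp_force: 0.0
```

Run:
```python
from st import *
rel([.4779,-.0943,.040])
```

```text
3.55 [ 0.4796 -0.0953  0.0728] yaw y 69.85 tilt [-2.5e-03  8.0e-04 -1.0e+00] F [-0.2   0.03  0.99] w 0.9962928481072976 0.0
shift mm in tool [ 2.   0.3 32.8]
```

Request:
send_rows --rows '[1, 0, 18, 0, 85, 1, 0, 15, 0, 85, 0, 0, 0, 0, 60, 0, 0, 0, 0, 40, 0, 0, 0, 0, 28]' --squeeze 40

```text
time_s: 4.05
position: [0.4776, -0.0952, 0.0397]
orientation: [[-0.938, 0.345, 0.003], [0.345, 0.938, -0.001], [-0.003, 0.001, -1.0]]
force: [-0.8, 0.3, -0.0]
gripper_width: 0.504
grasp_force: 0.0
```

Run:
```python
from st import *
rel([.4779,-.0943,.040])
```

```text
4.05 [ 0.4776 -0.0952  0.0397] yaw y 69.8 tilt [-2.9e-03  5.0e-04 -1.0e+00] F [-0.78  0.28 -0.01] w 0.5039658387835511 0.0
shift mm in tool [ 0.1  0.9 -0.3]
```

Request:
send_rows --rows '[0, 0, 0, 0, 22, 0, 0, 0, 0, 18, 0, 0, 0, 0, 15, 0, 0, 0, 0, 12, 0, 0, 0, 0, 9, 0, 0, 0, 0, 6, 0, 0, 0, 0, 3, 0, 0, 0, 0, 0, 0, 0, 0, 0, 0, 0, 0, 0, 0, 0]'

```text
time_s: 5.05
position: [0.4767, -0.0947, 0.0384]
orientation: [[-0.939, 0.345, 0.0], [0.345, 0.939, 0.0], [-0.0, 0.0, -1.0]]
force: [-0.9, 3.0, 6.2]
gripper_width: 0.156
grasp_force: 40.4
```

```bash
cat > look.py <<'E'
from st import *
import sys
s=np.array([.6157,.1375])
def go(tag,ax,d,view=True):
    im=robot.camera("top"); sc=robot.camera("scene")
    cv2.imwrite(f"pics/{tag}t.png",im); cv2.imwrite(f"pics/{tag}s.png",sc)
    for n,i,W in(("top",im,95),("scene",sc,95)):
        u,v=topix(n,[*ax,.03])[0].astype(int)-[47,50]
        overlay(i,n,ax,d,4,u,v,95,115,f"pics/_{n}.png")
    cv2.imwrite(f"pics/{tag}.png",np.hstack([cv2.imread("pics/_top.png"),cv2.imread("pics/_scene.png")]))
    st=robot.observe(); R=np.array(st["orientation"])
    print("tool shift to square from this axis",(R.T@np.array([*(s-ax),0])*1000).round(1))
E
python3 - <<'E'
from look import *
rel([.4779,-.0943,.040])
a=np.radians(-20.2)
go("k1",np.array([.5905,-.1355]),np.array([np.cos(a),np.sin(a)]))
E
```

```text
5.05 [ 0.4767 -0.0947  0.0384] yaw y 69.82 tilt [-2.e-04  4.e-04 -1.e+00] F [-0.87  3.04  6.16] w 0.15593839951676758 40.374873876571655
shift mm in tool [-1.   0.8 -1.6]
tool shift to square from this axis [7.050e+01 2.649e+02 1.000e-01]
```

View pics/k1.png

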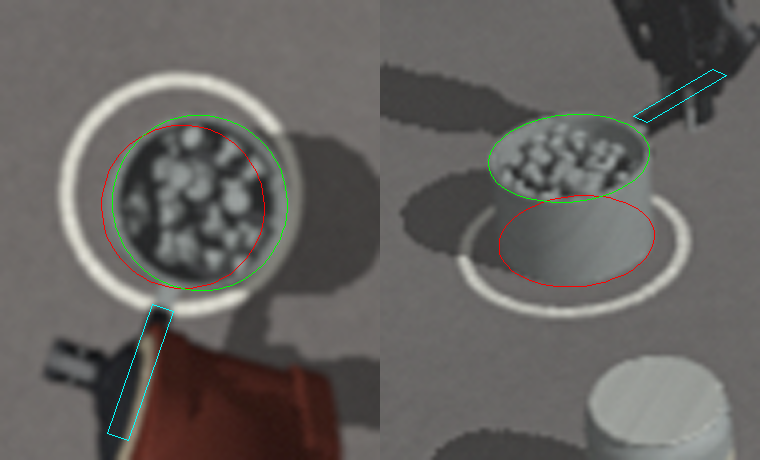

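Request:
send_rows --rows '[0, 0, -0.5, 0, 0, 0, 0, 0, 0, 0, 0, 0, 0, 0, 0]'

```text
time_s: 5.45
position: [0.4767, -0.095, 0.0387]
orientation: [[-0.939, 0.345, 0.0], [0.345, 0.939, -0.0], [-0.0, 0.0, -1.0]]
force: [1.3, 3.1, 1.8]
gripper_width: 0.159
grasp_force: 40.0
```

Run:
```python
from st import *
rel([.4779,-.0943,.040])
print(robot.observe()["ft_torque"])
```

```text
5.45 [ 0.4767 -0.095   0.0387] yaw y 69.82 tilt [-3.e-04  1.e-04 -1.e+00] F [1.31 3.12 1.84] w 0.15858466797578197 40.038097500801086
shift mm in tool [-0.9  1.1 -1.3]
[ 0.60251668 -0.36768871  0.23489214]
```

Request:
send_rows --rows '[0.5, 2, 0, 0, 0, 1, 4, 0, 0, 0, 1.6, 6, 0, 0, 0, 1.6, 6, 0, 0, 0, 1.6, 6, 0, 0, 0, 1.6, 6, 0, 0, 0, 1.6, 6, 0, 0, 0, 0.5, 3, 0, 0, 0]'

```text
time_s: 6.25
position: [0.4803, -0.0539, 0.0388]
orientation: [[-0.939, 0.344, -0.001], [0.344, 0.939, 0.0], [0.001, 0.0, -1.0]]
force: [-0.6, -3.9, 0.3]
gripper_width: 0.153
grasp_force: 39.9
```

Request:
send_rows --rows '[1.3, 5, 0.2, 0, 0, 1.9, 7, 0, 0, 0, 1.9, 7, 0, 0, 0, 1.9, 7, 0, 0, 0, 1.9, 7, 0, 0, 0, 1.9, 7, 0, 0, 0, 1.9, 7, 0, 0, 0, 1.9, 7, 0, 0, 0, 1.9, 7, 0, 0, 0, 1.3, 5, 0, 0, 0, 0.6, 2, 0, 0, 0]'

```text
time_s: 7.35
position: [0.4867, 0.016, 0.0386]
orientation: [[-0.939, 0.345, -0.0], [0.345, 0.939, 0.0], [0.0, 0.0, -1.0]]
force: [-0.6, -3.9, 2.5]
gripper_width: 0.158
grasp_force: 40.0
```

Request:
send_rows --rows '[1.3, 5, 0, 0, 0, 1.9, 7, 0, 0, 0, 1.9, 7, 0, 0, 0, 1.9, 7, 0, 0, 0, 1.9, 7, 0, 0, 0, 1.9, 7, 0, 0, 0, 1.9, 7, 0, 0, 0, 1.9, 7, 0, 0, 0, 1.9, 7, 0, 0, 0, 1.9, 7, 0, 0, 0, 1.3, 5, 0, 0, 0, 0.6, 2, 0, 0, 0]'

```text
time_s: 8.55
position: [0.4936, 0.0934, 0.0386]
orientation: [[-0.939, 0.344, -0.0], [0.344, 0.939, 0.0], [0.0, 0.0, -1.0]]
force: [0.0, -3.8, 2.1]
gripper_width: 0.157
grasp_force: 40.0
```

Run:
```python
from st import *
rel([.5019,.178,.0386])
```

```text
8.55 [0.4936 0.0934 0.0386] yaw y 69.86 tilt [ 1.e-04  2.e-04 -1.e+00] F [ 0.03 -3.76  2.13] w 0.1569272686983282 40.023431181907654
shift mm in tool [21.3 82.3  0. ]
```

Request:
send_rows --rows '[1.3, 5, 0, 0, 0, 1.9, 7, 0, 0, 0, 1.9, 7, 0, 0, 0, 1.9, 7, 0, 0, 0, 1.9, 7, 0, 0, 0, 1.9, 7, 0, 0, 0, 1.9, 7, 0, 0, 0, 1.9, 7, 0, 0, 0, 1.9, 7, 0, 0, 0, 1.9, 7, 0, 0, 0, 1.3, 5, 0, 0, 0, 0.6, 2, 0, 0, 0]'

```text
time_s: 9.75
position: [0.5005, 0.1708, 0.0386]
orientation: [[-0.939, 0.344, 0.0], [0.344, 0.939, 0.0], [0.0, 0.0, -1.0]]
force: [-1.1, -3.9, 2.0]
gripper_width: 0.155
grasp_force: 40.0
```

Request:
send_rows --rows '[0.4, 2, 0, 0, 0, 0.2, 1, 0, 0, 0, 0, 0, 0, 0, 0, 0, 0, 0, 0, 0]'

```text
time_s: 10.15
position: [0.5008, 0.1728, 0.0386]
orientation: [[-0.938, 0.346, -0.0], [0.346, 0.938, -0.0], [0.0, -0.0, -1.0]]
force: [-0.9, -2.7, 2.6]
gripper_width: 0.156
grasp_force: 40.1
```

Run:
```python
from look import *
rel([.5019,.178,.0386])
a=np.radians(-20.2)
go("k2",np.array([.6157,.1375]),np.array([np.cos(a),np.sin(a)]))
```

```text
10.15 [0.5008 0.1728 0.0386] yaw y 69.78 tilt [ 4.e-04 -2.e-04 -1.e+00] F [-0.85 -2.68  2.63] w 0.1555001174037853 40.109102725982666
shift mm in tool [ 0.7  5.2 -0. ]
tool shift to square from this axis [0. 0. 0.]
```

View pics/k2.png

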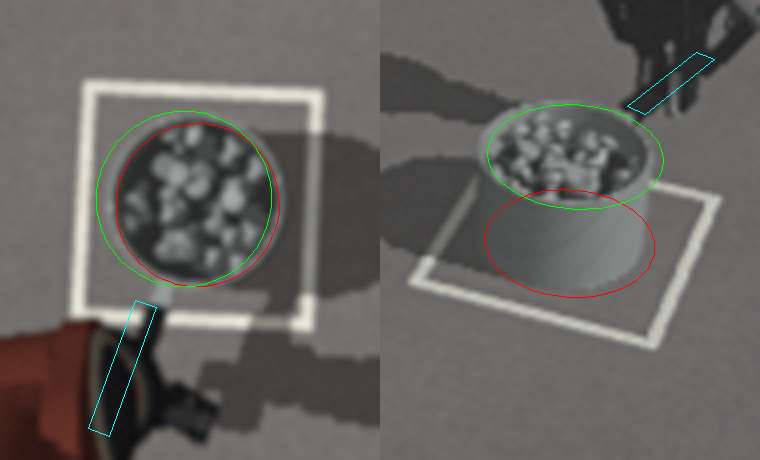

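Request:
send_rows --rows '[0.2, 2, 0, 0, 0, 0.3, 3, 0, 0, 0, 0, 1, 0, 0, 0, 0, 0, 0, 0, 0, 0, 0, 0, 0, 0]'

```text
time_s: 10.75
position: [0.5027, 0.1793, 0.0386]
orientation: [[-0.939, 0.345, 0.0], [0.345, 0.939, 0.001], [-0.0, 0.001, -1.0]]
force: [-1.3, -2.6, 2.7]
gripper_width: 0.156
grasp_force: 40.1
```

Request:
send_rows --rows '[0, 0, 0, 0, 10, 0, 0, 0, 0, 16, 0, 0, 0, 0, 20, 0, 0, 0, 0, 26, 0, 0, 0, 0, 36, 0, 0, 0, 0, 50, 0, 0, 0, 0, 65, 0, 0, 0, 0, 65, 0, 0, 0, 0, 65]'

```text
time_s: 11.65
position: [0.5026, 0.1788, 0.0386]
orientation: [[-0.938, 0.346, 0.0], [0.346, 0.938, -0.0], [-0.0, -0.0, -1.0]]
force: [0.4, 0.4, 0.6]
gripper_width: 0.758
grasp_force: 0.0
```

Run:
```python
from st import *
rel([.5019,.178,.0386])
```

```text
11.65 [0.5026 0.1788 0.0386] yaw y 69.79 tilt [-0. -0. -1.] F [0.36 0.41 0.59] w 0.7583802207487507 0.0
shift mm in tool [ 0.4 -0.9  0. ]
```

Request:
send_rows --rows '[0, 0, -8, 0, 65, 0, 0, -15, 0, 65, 0, 0, -25, 0, 65, 0, 0, -30, 0, 65, 0, 0, -30, 0, 65, 0, 0, -30, 0, 65, 0, 0, -20, 0, 65, 0, 0, 0, 0, 65, 0, 0, 0, 0, 65]'

```text
time_s: 12.55
position: [0.5023, 0.1787, 0.1968]
orientation: [[-0.938, 0.345, 0.0], [0.345, 0.938, 0.0], [-0.0, 0.0, -1.0]]
force: [0.1, -0.3, -0.7]
gripper_width: 0.76
grasp_force: 0.0
```

Run:
```python
from look import *
rel([.5019,.178,.0386])
a=np.radians(-20.2)
go("k3",np.array([.6157,.1375]),np.array([np.cos(a),np.sin(a)]))
```

```text
12.55 [0.5023 0.1787 0.1968] yaw y 69.79 tilt [-2.e-04  4.e-04 -1.e+00] F [ 0.08 -0.3  -0.7 ] w 0.7600063457482983 0.0
shift mm in tool [ 1.000e-01 -9.000e-01  1.582e+02]
tool shift to square from this axis [0. 0. 0.]
```

View pics/k3.png

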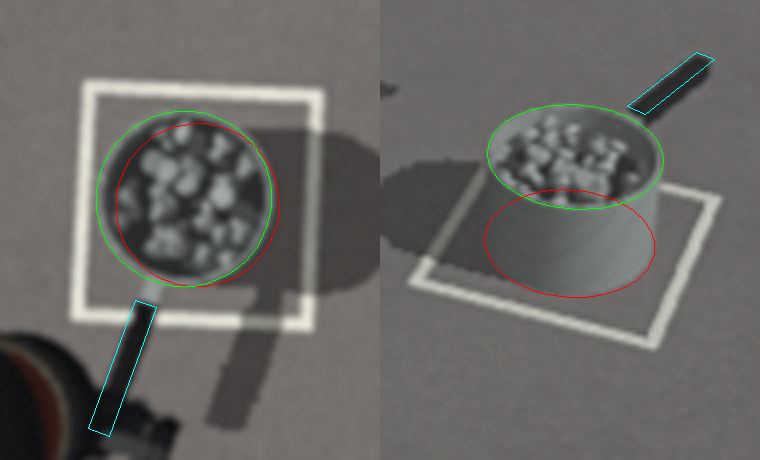

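The model outlines now sit on the pan within about 1 px in both views. Its base is centred in the square, it stands upright, and the gripper is clear of it.

```bash
python3 -c "
from cell import robot
print(robot.sign_off())"
```

```text
the job is handed in; nothing more can be done
None
```

The deep pan was slid flat across the counter and released with its base centred in the square outline; the shallow pan and carton were left untouched, and the job was handed in at about 12.7 s.

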